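Slide a bushing hanger onto the press's feed rail until it latches

ROBOT

A 6-joint arm with a two-finger parallel gripper is mounted at the origin on the work surface. World frame = base frame: x ahead of the robot, y to its left, z up, the work surface at z = 0. Lengths are in m, angles in rad, forces in N, time in s.
With the tool pointing down it reaches from about 0.425 to 0.95 m from the base axis. Payload 3.5 kg.
Tool frame: the origin (TCP) lies between the finger pads; the fingertips stand nose_length ahead of it and the grasp point (between the pads) lies 3 mm ahead of it (nose_length is the distance from the TCP to the fingertips, in m); x points along the fingers, z is the direction in which the jaws open and shut, and the axes are right-handed (so a half turn about x gives the same grasp; the last joint's range is limited). The gripper opens to 85 mm and grips with 20 to 120 N. Pads are 22 mm wide; open, the fingers measure 114 mm over their backs; the gripper's body (76 mm by 85 mm) begins 54 mm behind the grasp point. The pads swing forward as they close: fully open they stand 13 mm farther back than shut.
Start: joints at [-0.15, 0.286, 1.577, -0, 1.279, -0.15], TCP at [0.675, 0, 0.253] pointing down, gripper open.
Joint ranges: [-2.77, 2.77], [-0.9, 2.22], [0.21, 2.48], [-1.53, 4.67], [0.24, 2.81], [-2.84, 2.84]. Speed limits (rad/s): [2.79, 2.79, 3.14, 3.14, 3.14, 3.14].

INTERFACE

Orientations are given as a unit quaternion [x, y, z, w].
In Python, from plant import * gives the robot as it stands.
- The arm moves only by the shell command python3 -m handwheel 'ROWS' [FORCE]. ROWS is JSON, a list of rows, each an object of numbers: "dx", "dy", "dz": the shift along the tool's x, y, z in m; "rx", "ry", "rz": the turn, a rotation vector about the tool's x, y, z in rad; "fingers": the gripper command: -1 is fully open, 1 is shut, values between are in proportion. In form: [{"dx": .., "dy": .., "dz": .., "rx": .., "ry": .., "rz": .., "fingers": ..}, ...]. A call has 1 to 12 rows; each row shifts and turns the commanded pose from where the row before left it, along the tool's axes as they then stand; what a row does not reach is not made up. A row lasts 1/8 s, in which the tool goes at most 62.5 mm and 10.7 degrees, less where a joint would pass 70% of its speed; a pose out of reach is approached as far as the arm can. A call is refused whole if a number of a shift passes 0.0625 or a number of a turn 0.188, either way. A call with a gripper value outside its range is refused whole. The fingers move at their own pace and stop on an object; FORCE is the grip in N (left out, the last holds). Time passes only in rows, so rows that do not move let the fingers close. It gives the time, the measured TCP pose, the force and the opening at its end, in the units of the state.
- get_state(): the state, without advancing time (a new reading comes with each control period).
- read_camera(name): name is "scene" or "side" or "wrist"; returns a dict with "img" (480x640x3 uint8, red, green, blue), "depth" (480x640 float32, m along the optical axis (not along the pixel's ray), 0 where there is no reading), "fx", "fy", "cx", "cy" (pixels), "world_from_camera" (4x4, takes a point from camera to world coordinates); the wrist camera has in their place "hand_eye" (4x4, takes a point from camera to tool coordinates, whose origin is the TCP and whose axes are the tool frame's). Camera axes: x right, y up, looking along -z (the intrinsics and any distortion apply to the point x, -y, -z); pixel columns grow to the right and rows downward; lengths in m; the calibration is good to about 2 mm. A picture is of the moment at which its call begins: read the wrist's pose just before it.
- sign_off(): hands the job in, once; it reports no verdict.
Trained networks look in a picture, given as the dict that the camera call returned (one of the last four; its "shot" number tells which), for a name from the list of things; names that differ only in an ending like _2 or _b are one class to them, and where a whole thing is asked for, a point or a joint stands for the part that bears it (a point fixed in the world has none). Each returns a list of dicts, best first, with "score" (0 to 1); they miss things now and then, are a little off and sometimes report something else, mostly with a low value. They report only what shows in the picture. A call takes as long as a camera call.
- cut_out(picture, label): "region" (480x640 bool, what is visible of it) and "bbox" ([left, top, width, height] in pixels, round what is visible of it).
The state is a dict: "time": time; "qpos": joint angles; "dq": joint speeds; "joint_efforts": joint torques, N m; "eef_pos": TCP position; "tcp_rot": TCP orientation; "contact_force": force on the tool from outside, world axes, zero at the start; "wrist_torque": the same for the moment, N m; "opening": opening from 0.0 (shut) to 1.0 (fully open).
Only numpy, scipy, OpenCV 4.12 (cv2) and the standard library are available. Lean on these libraries where they do the work, as an engineer would, in place of code of your own. Each camera call takes 0.05 s, during which the arm holds its last target. There are 200 camera calls.

TASK

Take the green bushing hanger by its orange fin, put it onto the T-rail at the rail's open end with its tongue leading, and slide it gently along until the yellow latch has dropped behind its catch bar and holds it against the rubber buffer; then let go. Feel for the stop: do not jam the hanger on the rail or crush the buffer, and leave the other things on the shelf where they are.

Things in the scene. Friction and masses are not known exactly. Their poses are not given: they have to be found in the camera images.
- hanger_grip (a point): Centre of the orange grip fin on the loose green bushing hanger (about 0.25 kg), 66 mm above its underside. Fin 12 mm thick (x), 20 long (y), 50 tall; flat deck 25 mm below this point. z up; -y is the leading (tongue) direction. The hanger stands upright on the shelf.
- hanger_body (a point): Middle of the hollow of the hanger's C-shaped carrier, 36.5 mm below the fin centre, same axes. Carrier 50 mm long (y), 35 wide, 54 over the two brass bushings on its sides, open at both ends. Hollow 27 mm wide, 11 high; two inward lips under it leave a 12 mm gap. The lips hook under the rail's head, so it goes on only from the rail's open end.
- hanger_catch (a point): Centre of the round steel catch bar (10 mm diameter, lying across x) at the tip of the hanger's tongue, 75 mm ahead (-y) of the fin centre and 23 mm below it. The bar pushes the buffer and is caught by the latch.
- rail: Fixed aluminium T-rail along its y axis, z up, origin on the shelf. Head 24 mm wide, 8 thick, top at z = 75 mm, on a 6 mm web and a 90 mm wide base. Open end at y = +150 mm; a blue latching stop closes the other. The stop is clamped at a different place each time and not measured: feel for it. With the hanger home the fin centre is between y = +5 and +50 mm.
- rail_mouth (a point): Centre of the head's thickness at the rounded tip of the open end (71 mm up), rail axes. The hanger goes on with its axes parallel to the rail's, tongue (-y) towards rail -y, the tongue passing over the head. It rests with the fin centre 106 mm above the shelf, with 3 mm play upward and 1.5 mm to each side.
- buffer (a joint): Travel in metres of the black rubber buffer in the stop, 0 = free, grows as the catch bar pushes it: about 1.5 N at touch and 1.5 N more per mm. The latch drops behind the bar at about 3.5 mm; let go, the latched hanger keeps it pressed 2 to 4 mm. Beyond 9 mm (about 15 N) the rubber is damaged.
- latch (a joint): Lift in radians of the yellow sprung latch finger that reaches from the stop over the rail towards its open end, 0 = fully down. The catch bar lifts it by about 0.15 on its way in (a push of about 2 to 5 N, before the buffer is touched) and it snaps back to 0 behind the bar.
- rotor_cover: Smoky transparent domed rotor cover with knob, 176 mm across, 88 mm high, origin under its centre; leave alone.
- balance_cup: Red aluminium balance cup, 60 mm across, 62 mm high, origin under its centre; leave alone.
- bolt0: Steel trunnion bolt standing on its 26 mm head, 51 mm high, origin under its centre; leave alone.
- bolt1: A second such bolt; leave alone.
- torque_driver: Black torque screwdriver lying on the shelf, 190 mm long along its x axis; leave alone.
- spare_bushing: Brass bushing, 32 mm across, 18 mm high, origin under its centre; leave alone.

How it is judged:
On the way, in this order (a step that is already met when the one before it is completed fails the run):
1. the hanger is on the rail at its open end, not yet at the stop (x of hanger_grip in the frame of rail between -0.004 and 0.004 m and z of hanger_grip in the frame of rail between 0.102 and 0.112 m and angle between the y axis of hanger_grip and the y axis of rail, either way round below 0.12 rad and angle between hanger_grip's own z axis and vertical below 0.15 rad and y of hanger_grip in the frame of rail between 0.085 and 0.145 m), for 0.1 s.
2. the latch has dropped behind the catch bar and the buffer is pressed (x of hanger_grip in the frame of rail between -0.004 and 0.004 m and z of hanger_grip in the frame of rail between 0.102 and 0.112 m and angle between the y axis of hanger_grip and the y axis of rail, either way round below 0.12 rad and angle between hanger_grip's own z axis and vertical below 0.15 rad and y of hanger_grip in the frame of rail between 0 and 0.058 m and value of joint latch below 0.06 rad and value of joint buffer above 0.0015 m), for 0.2 s.
At the end, for the whole second after the job is handed in: Hanger on the rail (fin centre within 4 mm sideways, 4 mm below to 6 mm above its resting height, aligned within 7 degrees, fin 0 to 58 mm along the rail's y), latch under 0.06 rad, buffer still pressed over 1.5 mm, at rest (under 20 mm/s) (all of step 2 and linear speed of hanger below 0.02 m/s); the robot touches nothing.
It fails at once if hanger jammed or struck on the rail with more than 25 N (contact force between hanger and rail above 25 N).
It fails at once if rubber buffer pressed in more than 9 mm (value of joint buffer above 0.009 m).
It fails at once if another thing on the shelf moved by more than 20 mm (distance of any of rotor_cover, balance_cup, bolt0, bolt1, torque_driver, spare_bushing from where it was at the start of the episode above 0.02 m).
It also fails if it takes over 67 s, if anything falls off the work surface, if the arm or the gripper's body presses on something with over 40 N, if the wrist force passes 120 N, or if a joint passes its speed limit or range.

## Working session

There is one attempt and no reset: what is moved stays moved. The work goes in short steps, Python scripts to look and compute and a shell command to move; the robot and the scene stay as the last step left them, time stands still between calls to the robot, and variables do not carry over. Pictures are saved under pics/ and viewed, about 8 in all and at most 12, crops included, and the job is handed in when it is done.

```bash
mkdir -p pics; cat > h.py <<'E'
from plant import *
import numpy as np, cv2
from scipy.spatial.transform import Rotation as R
def T_of(p):
    if "world_from_camera" in p: return np.array(p["world_from_camera"])
    s=p["st"]; T=np.eye(4); T[:3,:3]=R.from_quat(s["tcp_rot"]).as_matrix(); T[:3,3]=s["eef_pos"]
    return T@np.array(p["hand_eye"])
def shoot(n):
    s=get_state(); p=read_camera(n); p["st"]=s; return p
def cloud(p,m=None):
    d=np.array(p["depth"]); v,u=np.nonzero((d>0)&(m if m is not None else True)); z=d[v,u]
    P=np.c_[(u-p["cx"])/p["fx"]*z,-(v-p["cy"])/p["fy"]*z,-z,np.ones(len(z))]
    return (P@T_of(p).T)[:,:3],u,v
def save(p,n): cv2.imwrite("pics/"+n,cv2.cvtColor(p["img"],cv2.COLOR_RGB2BGR))
E
python3 - <<'E'
from h import *
print(get_state(), [k for k in globals() if 'nose' in k])
for n in("scene","side"):
    p=shoot(n); save(p,n+"0.png")
    for k in p:
        if k not in("img","depth","st"): print(k,p[k])
    for l in("hanger_grip","rail","latch","rotor_cover","balance_cup","bolt0","torque_driver","spare_bushing"):
        for r in cut_out(p,l)[:2]:
            P,u,v=cloud(p,r["region"])
            print(n,l,round(r["score"],2),r["bbox"],np.median(P,0).round(3) if len(P) else 0,np.percentile(P,2,axis=0).round(3),np.percentile(P,98,axis=0).round(3))
E
```

```text
{'time': 0.0, 'qpos': array([-1.50002916e-01,  2.87228353e-01,  1.57817870e+00,  1.64469475e-05,
        1.27861172e+00, -1.49988723e-01]), 'dq': array([-0.00105168,  0.0013851 , -0.00171305, -0.00164021,  0.00152808,
        0.00054573]), 'joint_efforts': array([-1.79628755e-04, -4.05981302e+01, -2.92628127e+01, -1.54224781e-04,
        5.81841552e-03,  3.74769741e-06]), 'eef_pos': array([6.74392125e-01, 1.23118334e-04, 2.51904404e-01]), 'tcp_rot': array([1.40382280e-04, 7.07953560e-01, 1.26983208e-04, 7.06258962e-01]), 'contact_force': array([0.39426827, 0.25591833, 0.11454521]), 'wrist_torque': array([-0.03494645,  0.02875664, -0.01540273]), 'opening': 0.9984879115400349} ['nose_length']
fx 502.34119183232644
fy 502.34119183232644
cx 314.5678347063986
cy 240.23018028995435
world_from_camera [[-0.34923149 -0.69470896  0.62882178  1.16149689]
 [ 0.93696034 -0.25034059  0.24379277  0.36372647]
 [-0.01194541  0.67432118  0.73834156  0.76556735]
 [ 0.          0.          0.          1.        ]]
shot 1
scene hanger_grip 0.7 [366.1, 211.9, 53.5, 40.3] [0.467 0.279 0.04 ] [0.443 0.208 0
[... 1887 characters left out ...]
483 0.309 0.091]
side balance_cup 0.77 [291.0, 170.2, 17.7, 38.3] [0.654 0.389 0.043] [0.63  0.377 0.   ] [0.705 0.463 0.063]
side bolt0 0.69 [291.8, 406.8, 19.7, 39.7] [ 0.412 -0.124  0.022] [ 0.404 -0.13   0.002] [ 0.424 -0.111  0.052]
side bolt0 0.68 [268.9, 370.4, 18.3, 40.2] [ 0.408 -0.058  0.019] [ 0.4   -0.064  0.001] [ 0.421 -0.042  0.052]
side torque_driver 0.57 [155.7, 310.2, 128.5, 34.4] [0.415 0.078 0.019] [0.299 0.064 0.007] [0.471 0.104 0.027]
side torque_driver 0.57 [303.7, 279.3, 185.0, 195.3] [ 0.543 -0.107  0.013] [ 0.501 -0.228  0.004] [0.599 0.044 0.076]
side spare_bushing 0.92 [452.5, 291.8, 19.4, 19.5] [ 0.743 -0.025  0.013] [ 0.731 -0.038  0.   ] [ 0.768 -0.008  0.019]
```

```bash
cat > meas.py <<'E'
from h import *
def fin(p,m=None):
    hsv=cv2.cvtColor(p["img"],cv2.COLOR_RGB2HSV)
    o=(hsv[...,0]>4)&(hsv[...,0]<19)&(hsv[...,1]>140)&(hsv[...,2]>80)
    P,u,v=cloud(p,o); return P,u,v
def rect(P,n):
    r=cv2.minAreaRect((P[:,:2]*1000).astype(np.float32)); print(n,len(P),np.round(r[0],1),np.round(r[1],1),round(r[2],1))
E
python3 - <<'E'
from meas import *
print(nose_length)
for n in("scene","side"):
    p=shoot(n); save(p,n+"1.png")
    P,u,v=fin(p); k=(P[:,2]>.03)&(P[:,2]<.11); P=P[k]
    if len(P): print(n,"fin",len(P),np.median(P,0).round(4),P.min(0).round(3),P.max(0).round(3)); 
    t=P[P[:,2]>.084]
    if len(t)>3: rect(t,"fintop")
    Q,_,_=cloud(p); 
    reg=(Q[:,0]>.45)&(Q[:,0]<.66)&(Q[:,1]>-.3)&(Q[:,1]<.1)
    h=Q[reg&(Q[:,2]>.07)&(Q[:,2]<.08)]; rect(h,"head")
    b=Q[reg&(Q[:,2]>.004)&(Q[:,2]<.014)]; rect(b,"base")
    g=Q[(Q[:,2]>.03)&(Q[:,2]<.12)&(Q[:,0]>.4)&(Q[:,0]<.52)&(Q[:,1]>.17)&(Q[:,1]<.35)]; rect(g,"hanger")
    g=g[(g[:,2]<.048)&(g[:,2]>.035)]; rect(g,"hangerdeck")
a=cv2.imread("pics/scene1.png")[140:380,120:500]; b=cv2.imread("pics/side1.png")[160:480,140:520]
cv2.imwrite("pics/c1.png",np.vstack([cv2.resize(a,(760,480))])); cv2.imwrite("pics/c2.png",cv2.resize(b,(712,600)))
E
```

```text
0.022
scene fin 2846 [ 0.6248 -0.3206  0.035 ] [ 0.452 -0.445  0.03 ] [0.918 0.293 0.095]
fintop 70 [460.9 283.2] [18.8 15.8] 79.3
head 1123 [560.  -74.5] [ 41.2 290.6] 9.1
base 2574 [554.9 -99.7] [397.9 207.4] 89.6
hanger 795 [457.  255.4] [105.9  38.9] 81.1
hangerdeck 517 [456.7 255.5] [106.   38.6] 80.9
side fin 1289 [ 0.6312 -0.2671  0.0352] [ 0.451 -0.322  0.03 ] [0.684 0.432 0.093]
fintop 56 [458.  282.3] [19.5 11.1] 78.3
head 2707 [546.  -76.3] [ 48.3 288.9] 9.5
base 6105 [535.9 -76.4] [ 93.7 321.5] 14.6
hanger 679 [454.4 255.3] [107.6  34.9] 81.4
hangerdeck 447 [454.4 255.3] [107.6  34.9] 81.4
```

View pics/c1.png

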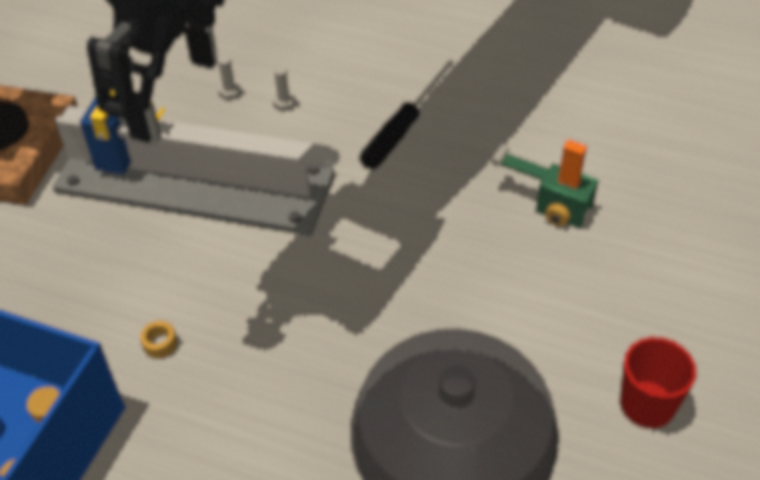

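View pics/c2.png

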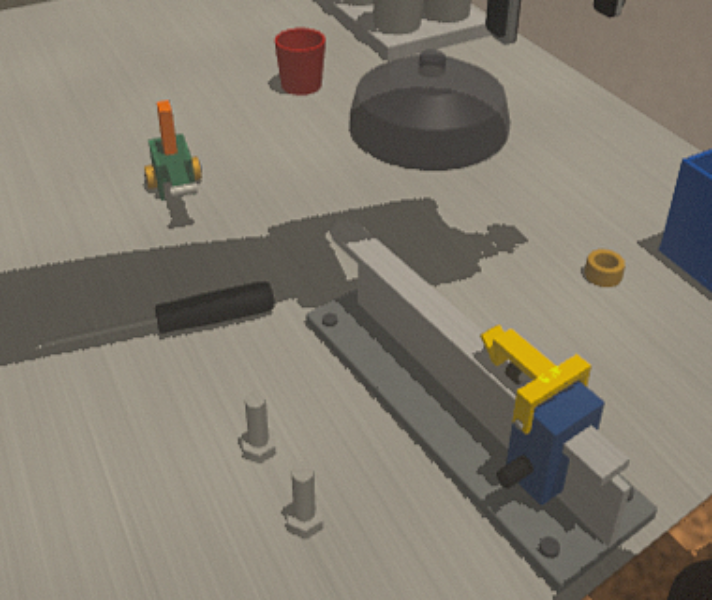

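```bash
python3 -m handwheel '[{"dy":0.04,"dz":-0.031},{"dy":0.04,"dz":-0.031},{"dy":0.04,"dz":-0.031},{"dy":0.04,"dz":-0.031},{"dy":0.04,"dz":-0.031},{"dy":0.04,"dz":-0.031},{"dy":0.043,"dz":-0.03},{"rx":0.155},{}]' 40
python3 - <<'E'
from meas import *
p=shoot("wrist"); save(p,"w0.png"); print(p["hand_eye"]); print(p["st"]["eef_pos"],p["st"]["tcp_rot"],p["st"]["contact_force"])
P,u,v=fin(p); k=(P[:,2]>.03)&(P[:,2]<.11); P=P[k]; print(len(P),P.min(0),P.max(0)); rect(P[P[:,2]>.086],"fintop")
Q,_,_=cloud(p); g=Q[(Q[:,2]>.035)&(Q[:,2]<.046)&(np.hypot(Q[:,0]-.457,Q[:,1]-.255)<.09)]; rect(g,"deck")
for a in np.unique(Q[:,2].round(2)): pass
for r in cut_out(p,"hanger_grip")[:2]: print(r["score"],r["bbox"])
E
```

```text
[[ 5.40764223e-04  2.70582308e-01 -9.62696693e-01 -1.20190948e-01]
 [ 5.71475464e-04  9.62696593e-01  2.70582601e-01  6.83344132e-02]
 [ 9.99999690e-01 -6.96478929e-04  3.65960725e-04 -6.69230278e-04]
 [ 0.00000000e+00  0.00000000e+00  0.00000000e+00  1.00000000e+00]]
[6.75000261e-01 1.55465849e-05 2.53340545e-01] [ 2.48316796e-06  7.07090410e-01 -2.98001646e-06  7.07123152e-01] [-0.29528932 -0.19383467 -0.15417505]
24 [ 0.85269459 -0.17086968  0.03212808] [ 0.92372141 -0.05887077  0.03679392]
fintop 0 [0. 0.] [0. 0.] 0.0
deck 0 [0. 0.] [0. 0.] 0.0$[0]: bad value
```

View pics/w0.png

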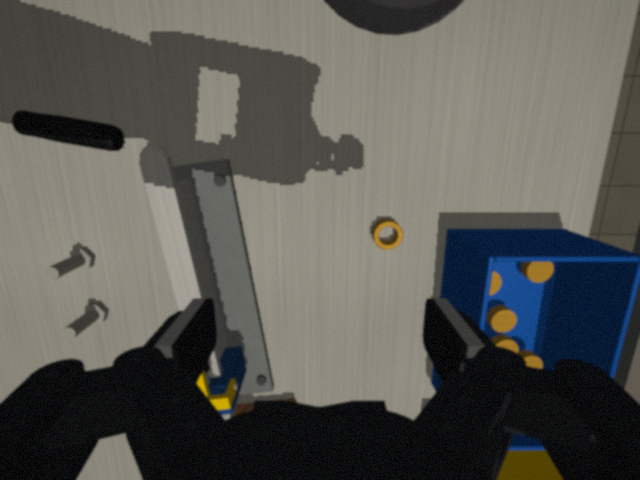

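Rows need all keys. The picture (from the start pose) shows the rail's open end at about (155,160), the latch at (215,385); the hanger is out of view.

```bash
python3 -m handwheel '[{"dx":0,"dy":0.04,"dz":-0.031,"rx":0,"ry":0,"rz":0,"fingers":-1},{"dx":0,"dy":0.04,"dz":-0.031,"rx":0,"ry":0,"rz":0,"fingers":-1},{"dx":0,"dy":0.04,"dz":-0.031,"rx":0,"ry":0,"rz":0,"fingers":-1},{"dx":0,"dy":0.04,"dz":-0.031,"rx":0,"ry":0,"rz":0,"fingers":-1},{"dx":0,"dy":0.04,"dz":-0.031,"rx":0,"ry":0,"rz":0,"fingers":-1},{"dx":0,"dy":0.04,"dz":-0.031,"rx":0,"ry":0,"rz":0,"fingers":-1},{"dx":0,"dy":0.01,"dz":-0.03,"rx":0,"ry":0,"rz":0,"fingers":-1},{"dx":0,"dy":0,"dz":0,"rx":0.155,"ry":0,"rz":0,"fingers":-1},{"dx":0,"dy":0,"dz":0,"rx":0,"ry":0,"rz":0,"fingers":-1}]' 40
python3 - <<'E'
from meas import *
p=shoot("wrist"); save(p,"w1.png"); print(p["st"]["eef_pos"],p["st"]["tcp_rot"],p["st"]["contact_force"])
P,u,v=fin(p); k=(P[:,2]>.03)&(P[:,2]<.11); P=P[k]; print(len(P),P.min(0),P.max(0)); rect(P[P[:,2]>.086],"fintop"); print(np.median(P[P[:,2]>.086],0))
Q,_,_=cloud(p); g=Q[(Q[:,2]>.035)&(Q[:,2]<.046)&(np.hypot(Q[:,0]-.457,Q[:,1]-.255)<.09)]; rect(g,"deck")
E
```

```text
time: 2.22
eef_pos: [0.4587, 0.2503, 0.2536]
tcp_rot: [0.054, 0.705, -0.054, 0.705]
contact_force: [-0.2, 0.3, -0.7]
opening: 1.002
[0.4587286  0.25031264 0.25363306] [ 0.05392488  0.7048229  -0.0538262   0.70527975] [-0.20854447  0.26142896 -0.71379198]
364 [0.45046427 0.27276349 0.04173253] [0.67620771 0.38686163 0.09240802]
fintop 337 [458.8 282.7] [20.1 11.3] 81.4
[0.45901198 0.28323968 0.09052944]
deck 2374 [455.  255.6] [105.1  34.5] 81.9
```

View pics/w1.png

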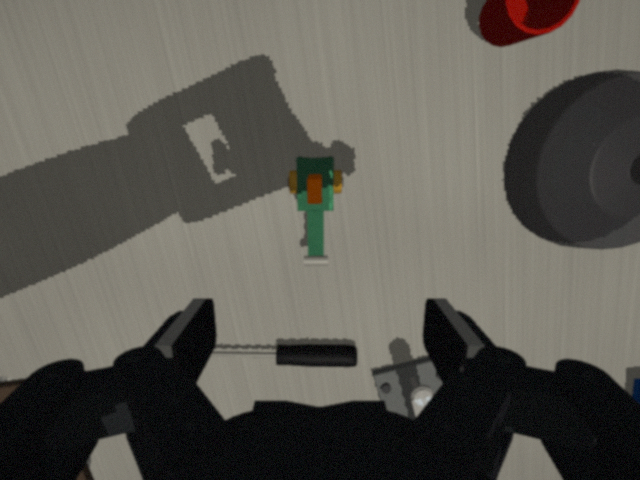

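Fin at pixel (315,188), tongue toward the bottom, aligned with the tool to <1°; cloud sizes (20×11, 105×35 mm) match. Grasp.

```bash
python3 -m handwheel '[{"dx":0.03,"dy":0.032,"dz":-0.005,"rx":-0.008,"ry":0,"rz":0,"fingers":-1},{"dx":0.05,"dy":0,"dz":0,"rx":0,"ry":0,"rz":0,"fingers":-1},{"dx":0.05,"dy":0,"dz":0,"rx":0,"ry":0,"rz":0,"fingers":-1},{"dx":0.035,"dy":0,"dz":0,"rx":0,"ry":0,"rz":0,"fingers":-1},{"dx":0.018,"dy":0,"dz":0,"rx":0,"ry":0,"rz":0,"fingers":-1},{"dx":0,"dy":0,"dz":0,"rx":0,"ry":0,"rz":0,"fingers":-1}]' 40
python3 - <<'E'
from meas import *
for n in ("scene","side"):
  p=shoot(n)
  Q,_,_=cloud(p)
  c=np.array([.543,-.08]); th=np.radians(9.3); 
  x=np.cos(th)*(Q[:,0]-c[0])+np.sin(th)*(Q[:,1]-c[1]); y=-np.sin(th)*(Q[:,0]-c[0])+np.cos(th)*(Q[:,1]-c[1])
  k=(Q[:,2]>.0725)&(Q[:,2]<.0785)&(abs(x)<.03)&(abs(y)<.2)
  print(n,np.percentile(y[k],[0,1,99,100]),Q[k,2].mean())
  for a in np.arange(-.16,.16,.02):
    m=k&(y>=a)&(y<a+.02)
    if m.sum()>3: print(round(a,2),m.sum(),x[m].min().round(4),x[m].max().round(4))
E
```

```text
time: 3.02
eef_pos: [0.4587, 0.282, 0.0694]
tcp_rot: [0.051, 0.706, -0.052, 0.704]
contact_force: [0.5, -0.2, 0.5]
opening: 1.002
scene [-0.1425336  -0.13901233  0.14358916  0.14826667] 0.07482775899684131
-0.16 7 -0.0038 0.0158
-0.14 79 -0.0046 0.0215
-0.12 7 0.0279 0.0296
-0.08 53 0.0066 0.03
-0.06 57 -0.0013 0.024
-0.04 85 -0.0012 0.0257
-0.02 86 -0.0017 0.0258
-0.0 89 0.0 0.0273
0.02 90 -0.0005 0.0271
0.04 93 0.0003 0.0261
0.06 90 0.0004 0.0271
0.08 92 0.002 0.0287
0.1 95 0.0019 0.029
0.12 89 0.0034 0.0292
0.14 22 0.0089 0.0266
side [-0.14085692 -0.13974902  0.14089808  0.14734523] 0.07506941545646233
-0.16 20 -0.0029 0.0181
-0.14 356 -0.0063 0.0196
-0.12 243 -0.0155 0.0282
-0.1 37 -0.02 -0.0133
-0.08 42 -0.0046 0.009
-0.06 131 -0.0041 0.0172
-0.04 140 -0.003 0.0146
-0.02 209 -0.0031 0.023
-0.0 211 -0.0022 0.0235
0.02 201 -0.0021 0.0246
0.04 184 -0.0009 0.024
0.06 175 -0.0007 0.0249
0.08 161 0.0002 0.0257
0.1 155 0.0013 0.0262
0.12 147 0.0014 0.0259
0.14 30 0.0033 0.0225
```

```bash
python3 -m handwheel '[{"dx":0,"dy":0,"dz":0,"rx":0,"ry":0,"rz":0,"fingers":1},{"dx":0,"dy":0,"dz":0,"rx":0,"ry":0,"rz":0,"fingers":1},{"dx":0,"dy":0,"dz":0,"rx":0,"ry":0,"rz":0,"fingers":1},{"dx":0,"dy":0,"dz":0,"rx":0,"ry":0,"rz":0,"fingers":1},{"dx":0,"dy":0,"dz":0,"rx":0,"ry":0,"rz":0,"fingers":1},{"dx":-0.02,"dy":0,"dz":0,"rx":0,"ry":0,"rz":0,"fingers":1},{"dx":-0.05,"dy":0,"dz":0,"rx":0,"ry":0,"rz":0,"fingers":1},{"dx":-0.05,"dy":0,"dz":0,"rx":0,"ry":0,"rz":0,"fingers":1},{"dx":0,"dy":0,"dz":0,"rx":-0.14,"ry":0,"rz":0,"fingers":1},{"dx":0,"dy":0,"dz":0,"rx":-0.14,"ry":0,"rz":0,"fingers":1},{"dx":0,"dy":0,"dz":0,"rx":0,"ry":0,"rz":0,"fingers":1}]' 40
```

```text
time: 4.5
eef_pos: [0.4584, 0.2822, 0.1895]
tcp_rot: [-0.047, 0.706, 0.046, 0.705]
contact_force: [0.3, 0.8, -1.9]
opening: 0.134
```

```bash
python3 -m handwheel '[{"dx":0,"dy":-0.03,"dz":0.0095,"rx":0,"ry":0,"rz":0,"fingers":1},{"dx":0,"dy":-0.046,"dz":0.014,"rx":0,"ry":0,"rz":0,"fingers":1},{"dx":0,"dy":-0.046,"dz":0.014,"rx":0,"ry":0,"rz":0,"fingers":1},{"dx":0,"dy":-0.03,"dz":0.0095,"rx":0,"ry":0,"rz":0,"fingers":1},{"dx":0,"dy":0,"dz":0,"rx":0,"ry":0,"rz":0,"fingers":1},{"dx":0,"dy":0,"dz":0,"rx":0,"ry":0,"rz":0,"fingers":1}]'
cat > rail.py <<'E'
from meas import *
def strips(Q,c,deg,lo=.0725,hi=.0785,w=.022):
  th=np.radians(deg); ux=np.array([np.cos(th),np.sin(th)]); uy=np.array([-np.sin(th),np.cos(th)])
  D=Q[:,:2]-c; x=D@ux; y=D@uy
  k=(Q[:,2]>lo)&(Q[:,2]<hi)&(abs(x)<w)&(y<.02)&(y>-.25)
  print("n",k.sum(),"z",Q[k,2].mean() if k.any() else 0, "ymax",np.sort(y[k])[-5:] if k.any() else 0)
  for a in np.arange(-.24,.02,.02):
    m=k&(y>=a)&(y<a+.02)
    if m.sum()>3: print(round(a,2),m.sum(),x[m].min().round(4),x[m].max().round(4),"z",Q[m,2].mean().round(4))
E
python3 - <<'E'
from rail import *
p=shoot("wrist"); save(p,"w2.png"); print(p["st"]["eef_pos"],p["st"]["tcp_rot"],p["st"]["contact_force"])
for n in("wrist","scene","side"):
  q=p if n=="wrist" else shoot(n); 
  if n!="wrist": save(q,n+"2.png")
  print(n); Q,_,_=cloud(q); strips(Q,np.array([.5341,.0683]),7.65)
P,u,v=fin(p); P=P[(np.hypot(P[:,0]-.525,P[:,1]-.14)<.04)]; print("fin",len(P)); rect(P[P[:,2]>np.percentile(P[:,2],50)],"fin") if len(P) else 0
E
```

```text
time: 5.25
eef_pos: [0.5252, 0.1382, 0.1896]
tcp_rot: [-0.046, 0.706, 0.047, 0.705]
contact_force: [0.6, 0.2, -2.3]
opening: 0.139
[0.52516395 0.13822922 0.1896228 ] [-0.04631304  0.70614231  0.04660336  0.70501508] [ 0.55172709  0.15339187 -2.27150112]
wrist
n 0 z 0 ymax 0
scene
n 946 z 0.0748591852928807 ymax [-2.06304845e-03 -1.28215336e-03 -1.24248323e-03 -1.06771190e-03
  9.58612798e-05]
-0.24 22 -0.0018 0.0218 z 0.0754
-0.22 49 -0.0018 0.0159 z 0.0751
-0.2 70 -0.0108 0.0139 z 0.0748
-0.18 89 -0.0124 0.0144 z 0.0748
-0.16 89 -0.0113 0.0157 z 0.0748
-0.14 86 -0.0121 0.0165 z 0.0748
-0.12 94 -0.0109 0.0154 z 0.0748
-0.1 91 -0.0111 0.0152 z 0.0749
-0.08 91 -0.012 0.0157 z 0.0749
-0.06 91 -0.0117 0.0143 z 0.075
-0.04 95 -0.0113 0.0158 z 0.0749
-0.02 77 -0.0104 0.0135 z 0.0745
side
n 1796 z 0.0750632394439794 ymax [-0.00243765 -0.00239973 -0.00207061 -0.00081017 -0.00042257]
-0.22 92 -0.0137 -0.0001 z 0.075
-0.2 136 -0.0135 0.0076 z 0.075
-0.18 170 -0.0137 0.0108 z 0.0751
-0.16 219 -0.0134 0.012 z 0.075
-0.14 206 -0.0136 0.0131 z 0.075
-0.12 193 -0.0132 0.012 z 0.0751
-0.1 183 -0.0131 0.0119 z 0.0751
-0.08 167 -0.0136 0.0127 z 0.0751
-0.06 159 -0.0131 0.0121 z 0.0752
-0.04 150 -0.0138 0.0115 z 0.0751
-0.02 115 -0.0127 0.0121 z 0.0749
fin 3469
fin 1734 [524.4 138.8] [11.8 20.7] 7.9
```

View pics/w2.png

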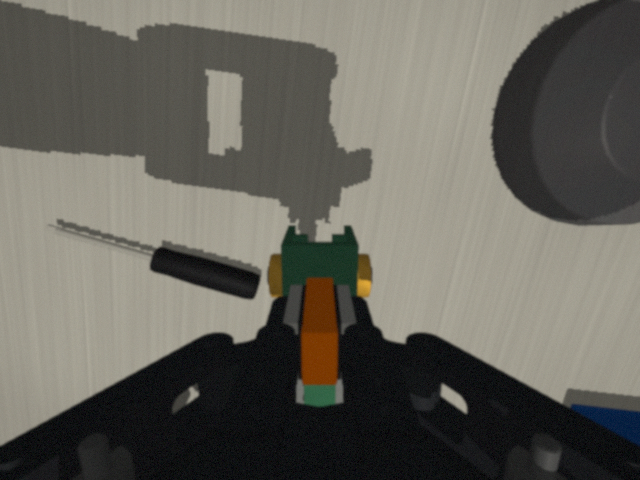

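```bash
python3 -m handwheel '[{"dx":0.025,"dy":0,"dz":0,"rx":0,"ry":0,"rz":0,"fingers":1},{"dx":0.031,"dy":0,"dz":0,"rx":0,"ry":0,"rz":0,"fingers":1},{"dx":0.015,"dy":0,"dz":0,"rx":0,"ry":0,"rz":0,"fingers":1},{"dx":0,"dy":0,"dz":0,"rx":0,"ry":0,"rz":0,"fingers":1},{"dx":0,"dy":0,"dz":0,"rx":0,"ry":0,"rz":0,"fingers":1}]'
cat > rel.py <<'E'
from rail import *
M=np.array([.5341,.0683]); th=np.radians(7.65); ux=np.array([np.cos(th),np.sin(th)]); uy=np.array([-np.sin(th),np.cos(th)])
ims=[]
for n in("scene","side"):
  p=shoot(n); Q,u,v=cloud(p); save(p,n+"3.png")
  x=(Q[:,:2]-M)@ux; y=(Q[:,:2]-M)@uy; z=Q[:,2]
  hsv=cv2.cvtColor(p["img"],cv2.COLOR_RGB2HSV)[v,u]
  g=(hsv[:,0]>45)&(hsv[:,0]<90)&(hsv[:,1]>80)&(abs(x)<.05)&(y>-.05)&(y<.12)&(z>.04)
  o=(hsv[:,0]>4)&(hsv[:,0]<19)&(hsv[:,1]>140)&(abs(x)<.012)&(y>-.05)&(y<.12)&(z>.085)
  pr=lambda a:np.percentile(a,[1,50,99]).round(4)
  if g.sum(): print(n,"green x",pr(x[g]),"y",pr(y[g]),"z",pr(z[g]))
  t=g&(y<.04)
  if t.sum(): print("  tongue x",pr(x[t]),"y",pr(y[t]),"z",pr(z[t]),t.sum())
  t=g&(y>.045)
  if t.sum(): print("  body x",pr(x[t]),"y",pr(y[t]),"z",pr(z[t]),t.sum())
  if o.sum(): print("  fin x",pr(x[o]),"y",pr(y[o]),"z",pr(z[o]),o.sum())
  h=(z>.0725)&(z<.0785)&(abs(x)<.02)&(y<-.03)&(y>-.12)&~g
  print("  head x",pr(x[h]),"fin/tcp")
s=get_state(); e=s["eef_pos"]; print("tcp rel",(e[:2]-M)@ux,(e[:2]-M)@uy,e[2],s["contact_force"])
E
python3 rel.py
```

```text
time: 6.02
eef_pos: [0.5266, 0.1383, 0.1206]
tcp_rot: [-0.047, 0.705, 0.047, 0.706]
contact_force: [-0.7, -1.3, -1.3]
opening: 0.132
scene green x [-0.0115  0.0135  0.0221] y [0.0038 0.0601 0.0947] z [0.057  0.09   0.0936]
  tongue x [-0.0047  0.0044  0.0118] y [0.0018 0.0246 0.0391] z [0.0874 0.0913 0.0936] 109
  body x [-0.0119  0.0185  0.0222] y [0.0457 0.0741 0.0948] z [0.0566 0.0891 0.0933] 405
  head x [-0.0111  0.0022  0.0141] fin/tcp
side green x [-0.0153  0.0012  0.0166] y [0.0071 0.0428 0.0685] z [0.0591 0.092  0.0938]
  tongue x [-0.0062  0.001   0.0077] y [0.0069 0.0222 0.0393] z [0.091  0.0923 0.0942] 103
  body x [-0.016   0.0023  0.0168] y [0.0454 0.0541 0.082 ] z [0.0519 0.0917 0.0933] 109
  fin x [-0.0051  0.0014  0.007 ] y [0.0596 0.0619 0.0727] z [0.0924 0.1208 0.142 ] 189
  head x [-0.013  -0.0016  0.0117] fin/tcp
tcp rel 0.002040024484555804 0.07020869733387479 0.12086705484127437 [-0.20911371 -1.07150654 -2.44995097]
```

```bash
python3 -m handwheel '[{"dx":0.010,"dy":0,"dz":-0.0016,"rx":0,"ry":0,"rz":0,"fingers":1},{"dx":0,"dy":-0.015,"dz":0,"rx":0,"ry":0,"rz":0,"fingers":1},{"dx":0,"dy":-0.015,"dz":0,"rx":0,"ry":0,"rz":0,"fingers":1},{"dx":0,"dy":0,"dz":0,"rx":0,"ry":0,"rz":0,"fingers":1},{"dx":0,"dy":0,"dz":0,"rx":0,"ry":0,"rz":0,"fingers":1}]'
python3 rel.py; python3 - <<'E'
import cv2,numpy as np
a=cv2.imread("pics/scene3.png")[170:270,180:320]; b=cv2.imread("pics/side3.png")[230:350,270:420]
cv2.imwrite("pics/c3.png",np.hstack([cv2.resize(x,(400,300),interpolation=cv2.INTER_CUBIC) for x in(a,b)]))
E
```

```text
time: 6.75
eef_pos: [0.5283, 0.1077, 0.1095]
tcp_rot: [-0.047, 0.705, 0.047, 0.706]
contact_force: [0.8, 0.0, -2.5]
opening: 0.136
scene green x [-0.014   0.0117  0.0204] y [-0.0267  0.0343  0.0645] z [0.0462 0.0788 0.0827]
  tongue x [-0.0084  0.007   0.0192] y [-0.0276  0.0197  0.0396] z [0.0501 0.0793 0.0828] 261
  body x [-0.0143  0.0158  0.0205] y [0.0458 0.0575 0.0649] z [0.0457 0.0777 0.0822] 196
  fin x [-0.0065 -0.001   0.0097] y [0.0495 0.0499 0.0509] z [0.0935 0.1118 0.1353] 12
  head x [-0.0115  0.0029  0.0144] fin/tcp
side green x [-0.0181 -0.0016  0.0141] y [-0.0238  0.0119  0.0359] z [0.0769 0.0804 0.0823]
  tongue x [-0.0178 -0.0015  0.0141] y [-0.0238  0.0118  0.0334] z [0.0773 0.0804 0.0823] 256
  body x [-0.0181 -0.0181 -0.0181] y [0.0658 0.0658 0.0658] z [0.0772 0.0772 0.0772] 1
  fin x [-0.0069 -0.001   0.0046] y [0.03   0.0317 0.0423] z [0.086  0.1121 0.1311] 170
  head x [-0.013  -0.0012  0.0115] fin/tcp
tcp rel -0.0005849397397609449 0.04025771064036855 0.10942393177758217 [ 0.5809092  -0.18743721 -2.14868837]
```

View pics/c3.png

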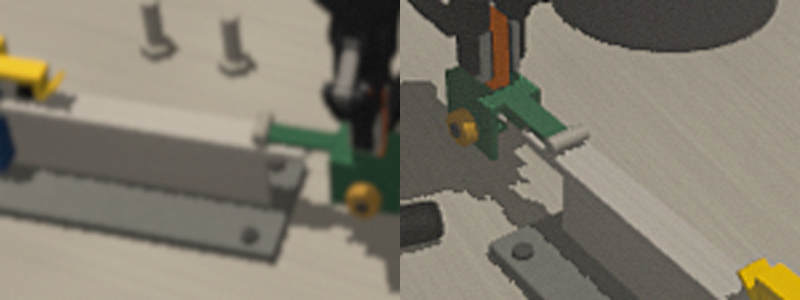

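The bar is over the head at the rail end, carrier about 15 mm short of the tip, roughly centred. It is slightly low; raise 1.7 mm and feel in.

```bash
python3 -m handwheel '[{"dx":-0.0017,"dy":-0.004,"dz":0.0005,"rx":0,"ry":0,"rz":0,"fingers":1},{"dx":0,"dy":-0.004,"dz":0,"rx":0,"ry":0,"rz":0,"fingers":1},{"dx":0,"dy":-0.002,"dz":0,"rx":0,"ry":0,"rz":0,"fingers":1},{"dx":0,"dy":0,"dz":0,"rx":0,"ry":0,"rz":0,"fingers":1},{"dx":0,"dy":0,"dz":0,"rx":0,"ry":0,"rz":0,"fingers":1}]'
python3 rel.py
```

```text
time: 7.48
eef_pos: [0.5299, 0.0982, 0.111]
tcp_rot: [-0.047, 0.706, 0.047, 0.706]
contact_force: [0.1, 0.1, -2.4]
opening: 0.134
scene green x [-0.0146  0.012   0.0199] y [-0.0358  0.026   0.0552] z [0.0469 0.0802 0.084 ]
  tongue x [-0.0097  0.0105  0.0198] y [-0.036   0.0115  0.0396] z [0.0512 0.0806 0.084 ] 303
  body x [-0.0157  0.0154  0.0198] y [0.0453 0.0499 0.0553] z [0.0456 0.0789 0.084 ] 139
  fin x [-0.0053 -0.0002  0.0115] y [0.0332 0.0403 0.0418] z [0.0959 0.1113 0.1388] 14
  head x [-0.0117  0.0033  0.0147] fin/tcp
side green x [-0.0178 -0.0018  0.0145] y [-0.0332  0.003   0.0215] z [0.063  0.0819 0.0838]
  tongue x [-0.0178 -0.0018  0.0145] y [-0.0332  0.003   0.0215] z [0.063  0.0819 0.0838] 263
  fin x [-0.0067 -0.0004  0.005 ] y [0.0199 0.0219 0.032 ] z [0.0858 0.111  0.1327] 165
  head x [-0.013  -0.0017  0.0115] fin/tcp
tcp rel -0.00017442390107350343 0.03026617684345856 0.11098553208718158 [-0.12369534 -0.16096501 -1.86625363]
```

```bash
python3 -m handwheel '[{"dx":-0.0003,"dy":-0.002,"dz":0.0004,"rx":0,"ry":0,"rz":0,"fingers":1},{"dx":0,"dy":-0.002,"dz":0,"rx":0,"ry":0,"rz":0,"fingers":1},{"dx":0,"dy":-0.0015,"dz":0,"rx":0,"ry":0,"rz":0,"fingers":1},{"dx":0,"dy":0,"dz":0,"rx":0,"ry":0,"rz":0,"fingers":1}]'
python3 -m handwheel '[{"dx":0,"dy":-0.0015,"dz":0,"rx":0,"ry":0,"rz":0,"fingers":1},{"dx":0,"dy":-0.001,"dz":0,"rx":0,"ry":0,"rz":0,"fingers":1},{"dx":0,"dy":0,"dz":0,"rx":0,"ry":0,"rz":0,"fingers":1}]'
python3 -m handwheel '[{"dx":0,"dy":-0.0015,"dz":0,"rx":0,"ry":0,"rz":0,"fingers":1},{"dx":0,"dy":-0.001,"dz":0,"rx":0,"ry":0,"rz":0,"fingers":1},{"dx":0,"dy":0,"dz":0,"rx":0,"ry":0,"rz":0,"fingers":1}]'
```

```text
time: 8.07
eef_pos: [0.5311, 0.0927, 0.1113]
tcp_rot: [-0.047, 0.706, 0.047, 0.706]
contact_force: [-0.4, -0.0, -2.3]
opening: 0.134
time: 8.45
eef_pos: [0.5314, 0.0902, 0.1113]
tcp_rot: [-0.047, 0.706, 0.047, 0.706]
contact_force: [-0.6, -0.2, -1.8]
opening: 0.136
time: 8.82
eef_pos: [0.5317, 0.0878, 0.1113]
tcp_rot: [-0.047, 0.706, 0.047, 0.706]
contact_force: [0.1, 0.0, -2.0]
opening: 0.136
```

```bash
python3 -m handwheel '[{"dx":0,"dy":-0.002,"dz":0,"rx":0,"ry":0,"rz":0,"fingers":1},{"dx":0,"dy":-0.002,"dz":0,"rx":0,"ry":0,"rz":0,"fingers":1},{"dx":0,"dy":-0.001,"dz":0,"rx":0,"ry":0,"rz":0,"fingers":1},{"dx":0,"dy":0,"dz":0,"rx":0,"ry":0,"rz":0,"fingers":1}]'
python3 -m handwheel '[{"dx":0,"dy":-0.003,"dz":0,"rx":0,"ry":0,"rz":0,"fingers":1},{"dx":0,"dy":-0.003,"dz":0,"rx":0,"ry":0,"rz":0,"fingers":1},{"dx":0,"dy":-0.001,"dz":0,"rx":0,"ry":0,"rz":0,"fingers":1},{"dx":0,"dy":0,"dz":0,"rx":0,"ry":0,"rz":0,"fingers":1}]'
python3 rel.py
```

```text
time: 9.32
eef_pos: [0.5324, 0.0828, 0.1113]
tcp_rot: [-0.047, 0.706, 0.047, 0.706]
contact_force: [0.9, 0.8, -2.6]
opening: 0.137
time: 9.82
eef_pos: [0.5333, 0.0758, 0.1113]
tcp_rot: [-0.047, 0.706, 0.047, 0.706]
contact_force: [-0.0, 0.7, -2.2]
opening: 0.135
scene green x [-0.0147  0.0133  0.021 ] y [-0.0488  0.0065  0.0325] z [0.0453 0.0804 0.084 ]
  tongue x [-0.0147  0.0133  0.021 ] y [-0.0488  0.0065  0.0325] z [0.0453 0.0804 0.084 ] 488
  fin x [-0.0029  0.0005  0.0113] y [0.0073 0.0175 0.019 ] z [0.0867 0.1259 0.14  ] 18
  head x [-0.0114  0.0066  0.0146] fin/tcp
side green x [-0.0181 -0.0007  0.015 ] y [-0.0489 -0.0172  0.0024] z [0.0719 0.0823 0.084 ]
  tongue x [-0.0181 -0.0007  0.015 ] y [-0.0489 -0.0172  0.0024] z [0.0719 0.0823 0.084 ] 259
  fin x [-0.0067 -0.0003  0.0045] y [-0.0029 -0.0008  0.0085] z [0.0852 0.1134 0.133 ] 167
  head x [-0.013  -0.0033  0.0113] fin/tcp
tcp rel 0.0002300576375296433 0.007721533508028713 0.11131101161370753 [-0.02353149 -0.46422577 -0.93136182]
```

```bash
python3 -m handwheel '[{"dx":0,"dy":-0.004,"dz":0,"rx":0,"ry":0,"rz":0,"fingers":1},{"dx":0,"dy":-0.004,"dz":0,"rx":0,"ry":0,"rz":0,"fingers":1},{"dx":0,"dy":-0.004,"dz":0,"rx":0,"ry":0,"rz":0,"fingers":1},{"dx":0,"dy":-0.004,"dz":0,"rx":0,"ry":0,"rz":0,"fingers":1},{"dx":0,"dy":-0.004,"dz":0,"rx":0,"ry":0,"rz":0,"fingers":1},{"dx":0,"dy":0,"dz":0,"rx":0,"ry":0,"rz":0,"fingers":1}]'
python3 -m handwheel '[{"dx":0,"dy":-0.004,"dz":0,"rx":0,"ry":0,"rz":0,"fingers":1},{"dx":0,"dy":-0.004,"dz":0,"rx":0,"ry":0,"rz":0,"fingers":1},{"dx":0,"dy":-0.004,"dz":0,"rx":0,"ry":0,"rz":0,"fingers":1},{"dx":0,"dy":-0.004,"dz":0,"rx":0,"ry":0,"rz":0,"fingers":1},{"dx":0,"dy":-0.004,"dz":0,"rx":0,"ry":0,"rz":0,"fingers":1},{"dx":0,"dy":0,"dz":0,"rx":0,"ry":0,"rz":0,"fingers":1},{"dx":0,"dy":0,"dz":0,"rx":0,"ry":0,"rz":0,"fingers":1}]'
cat >> rel.py <<'E'
  # latch tip and stop along the rail
for n in("side","scene"):
  p=shoot(n); Q,u,v=cloud(p); x=(Q[:,:2]-M)@ux; y=(Q[:,:2]-M)@uy
  hsv=cv2.cvtColor(p["img"],cv2.COLOR_RGB2HSV)[v,u]
  k=(hsv[:,0]>20)&(hsv[:,0]<34)&(hsv[:,1]>150)&(abs(x)<.05)&(Q[:,2]>.076)&(Q[:,2]<.125)&(y<-.08)
  if k.sum(): print(n,"latch y(rail)",pr(y[k]+.15),"z",pr(Q[k,2]),"tip z",pr(Q[k,2][y[k]>np.percentile(y[k],90)]))
E
python3 rel.py | tail -3
python3 - <<'E'
import cv2
b=cv2.imread("pics/side3.png")[230:410,290:530]; cv2.imwrite("pics/c4.png",cv2.resize(b,(720,540),interpolation=cv2.INTER_CUBIC))
E
```

```text
time: 10.68
eef_pos: [0.536, 0.0558, 0.1113]
tcp_rot: [-0.047, 0.706, 0.047, 0.706]
contact_force: [-0.1, -0.8, -2.2]
opening: 0.136
time: 11.55
eef_pos: [0.5386, 0.0363, 0.1113]
tcp_rot: [-0.047, 0.706, 0.047, 0.706]
contact_force: [0.5, 0.3, -1.4]
opening: 0.135
tcp rel 0.00022289314668153033 -0.032212667847358066 0.11132547454569572 [ 0.30823984  0.17139856 -2.6068498 ]
side latch y(rail) [-0.091  -0.0793 -0.0292] z [0.0797 0.1024 0.1046] tip z [0.0858 0.0959 0.1038]
scene latch y(rail) [-0.0911 -0.0757 -0.0311] z [0.0814 0.1017 0.1051] tip z [0.0872 0.0961 0.104 ]
```

View pics/c4.png

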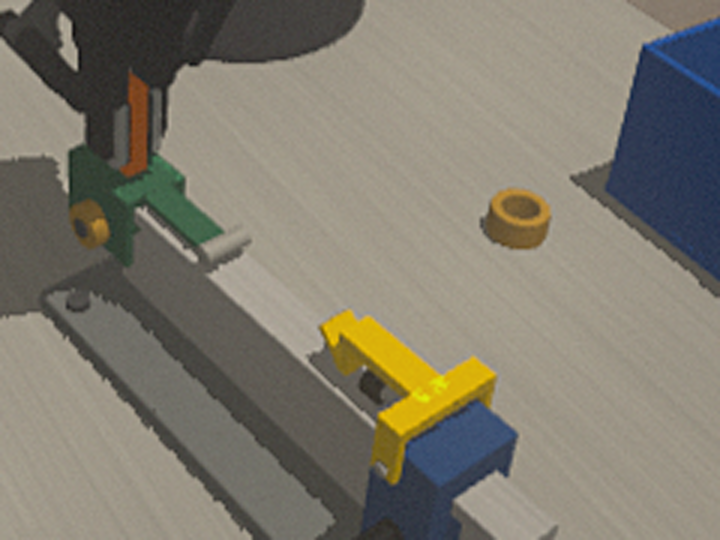

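```bash
python3 -m handwheel '[{"dx":0.0005,"dy":-0.005,"dz":0,"rx":0,"ry":0,"rz":0,"fingers":1},{"dx":0.0005,"dy":-0.005,"dz":0,"rx":0,"ry":0,"rz":0,"fingers":1},{"dx":0,"dy":-0.005,"dz":0,"rx":0,"ry":0,"rz":0,"fingers":1},{"dx":0,"dy":-0.005,"dz":0,"rx":0,"ry":0,"rz":0,"fingers":1},{"dx":0,"dy":-0.005,"dz":0,"rx":0,"ry":0,"rz":0,"fingers":1},{"dx":0,"dy":0,"dz":0,"rx":0,"ry":0,"rz":0,"fingers":1}]'
python3 -m handwheel '[{"dx":0,"dy":-0.005,"dz":0,"rx":0,"ry":0,"rz":0,"fingers":1},{"dx":0,"dy":-0.005,"dz":0,"rx":0,"ry":0,"rz":0,"fingers":1},{"dx":0,"dy":-0.005,"dz":0,"rx":0,"ry":0,"rz":0,"fingers":1},{"dx":0,"dy":-0.005,"dz":0,"rx":0,"ry":0,"rz":0,"fingers":1},{"dx":0,"dy":-0.005,"dz":0,"rx":0,"ry":0,"rz":0,"fingers":1},{"dx":0,"dy":0,"dz":0,"rx":0,"ry":0,"rz":0,"fingers":1},{"dx":0,"dy":0,"dz":0,"rx":0,"ry":0,"rz":0,"fingers":1}]'
python3 rel.py
```

```text
time: 12.5
eef_pos: [0.5423, 0.0107, 0.1106]
tcp_rot: [-0.047, 0.705, 0.047, 0.706]
contact_force: [0.2, -1.7, 0.8]
opening: 0.134
time: 13.38
eef_pos: [0.5455, -0.014, 0.1106]
tcp_rot: [-0.048, 0.705, 0.047, 0.706]
contact_force: [0.0, -0.6, 3.0]
opening: 0.135
  head x [-0.012   0.0074  0.0198] fin/tcp
  head x [-0.0185 -0.01    0.0161] fin/tcp
tcp rel 0.00038275397455580503 -0.08304137448674039 0.11055891076500247 [ 0.41672153 -1.47019267  2.44348652]
side latch y(rail) [-0.0909 -0.0793 -0.029 ] z [0.0799 0.1024 0.1047] tip z [0.086  0.0961 0.1039]
scene latch y(rail) [-0.091  -0.0755 -0.0307] z [0.0811 0.1017 0.1053] tip z [0.0861 0.0952 0.1044]
```

```bash
python3 -m handwheel '[{"dx":-0.0004,"dy":-0.003,"dz":0,"rx":0,"ry":0,"rz":0,"fingers":1},{"dx":0,"dy":-0.003,"dz":0,"rx":0,"ry":0,"rz":0,"fingers":1},{"dx":0,"dy":-0.003,"dz":0,"rx":0,"ry":0,"rz":0,"fingers":1},{"dx":0,"dy":0,"dz":0,"rx":0,"ry":0,"rz":0,"fingers":1}]'
for i in 1 ; do python3 -m handwheel '[{"dx":0,"dy":-0.002,"dz":0,"rx":0,"ry":0,"rz":0,"fingers":1},{"dx":0,"dy":-0.002,"dz":0,"rx":0,"ry":0,"rz":0,"fingers":1},{"dx":0,"dy":0,"dz":0,"rx":0,"ry":0,"rz":0,"fingers":1}]'; done
python3 -m handwheel '[{"dx":0,"dy":-0.002,"dz":0,"rx":0,"ry":0,"rz":0,"fingers":1},{"dx":0,"dy":-0.002,"dz":0,"rx":0,"ry":0,"rz":0,"fingers":1},{"dx":0,"dy":0,"dz":0,"rx":0,"ry":0,"rz":0,"fingers":1}]'
python3 rel.py | tail -3
```

```text
time: 14.08
eef_pos: [0.5463, -0.0223, 0.1106]
tcp_rot: [-0.047, 0.706, 0.047, 0.705]
contact_force: [0.3, 2.1, 1.4]
opening: 0.135
time: 14.45
eef_pos: [0.5469, -0.0265, 0.1106]
tcp_rot: [-0.047, 0.706, 0.047, 0.705]
contact_force: [0.1, 2.1, 0.2]
opening: 0.135
time: 14.82
eef_pos: [0.5474, -0.0305, 0.1105]
tcp_rot: [-0.047, 0.706, 0.047, 0.705]
contact_force: [0.2, 0.7, -0.9]
opening: 0.136
tcp rel 6.404940696515882e-05 -0.09963913884360284 0.11056715233943613 [-1.07723667 -0.15580771 -0.45327058]
side latch y(rail) [-0.0909 -0.0792 -0.0292] z [0.0799 0.1024 0.1046] tip z [0.0819 0.0956 0.1039]
scene latch y(rail) [-0.0905 -0.0761 -0.0308] z [0.0806 0.102  0.1052] tip z [0.0874 0.0969 0.1039]
```

```bash
python3 -m handwheel '[{"dx":0,"dy":-0.002,"dz":0,"rx":0,"ry":0,"rz":0,"fingers":1},{"dx":0,"dy":-0.001,"dz":0,"rx":0,"ry":0,"rz":0,"fingers":1},{"dx":0,"dy":0,"dz":0,"rx":0,"ry":0,"rz":0,"fingers":1}]'
python3 -m handwheel '[{"dx":0,"dy":-0.002,"dz":0,"rx":0,"ry":0,"rz":0,"fingers":1},{"dx":0,"dy":-0.001,"dz":0,"rx":0,"ry":0,"rz":0,"fingers":1},{"dx":0,"dy":0,"dz":0,"rx":0,"ry":0,"rz":0,"fingers":1}]'
python3 -m handwheel '[{"dx":0,"dy":-0.002,"dz":0,"rx":0,"ry":0,"rz":0,"fingers":1},{"dx":0,"dy":-0.001,"dz":0,"rx":0,"ry":0,"rz":0,"fingers":1},{"dx":0,"dy":0,"dz":0,"rx":0,"ry":0,"rz":0,"fingers":1}]'
python3 rel.py | tail -3
```

```text
time: 15.4
eef_pos: [0.5478, -0.0332, 0.1106]
tcp_rot: [-0.047, 0.706, 0.047, 0.705]
contact_force: [-0.1, 0.3, -1.1]
opening: 0.138
time: 15.78
eef_pos: [0.5482, -0.0363, 0.1106]
tcp_rot: [-0.047, 0.706, 0.047, 0.705]
contact_force: [0.7, -0.2, -2.0]
opening: 0.133
time: 16.15
eef_pos: [0.5487, -0.0391, 0.1107]
tcp_rot: [-0.047, 0.706, 0.047, 0.706]
contact_force: [0.1, -0.2, -2.2]
opening: 0.135
tcp rel 0.00016035065783614148 -0.10833136683276946 0.11067754886987934 [-0.27613325 -0.67988105 -2.84048718]
side latch y(rail) [-0.0909 -0.0792 -0.0292] z [0.0794 0.1023 0.1045] tip z [0.0823 0.096  0.1043]
scene latch y(rail) [-0.0914 -0.076  -0.0293] z [0.0808 0.1018 0.1054] tip z [0.0878 0.0973 0.1039]
```

```bash
python3 -m handwheel '[{"dx":0,"dy":-0.002,"dz":0,"rx":0,"ry":0,"rz":0,"fingers":1},{"dx":0,"dy":-0.001,"dz":0,"rx":0,"ry":0,"rz":0,"fingers":1},{"dx":0,"dy":0,"dz":0,"rx":0,"ry":0,"rz":0,"fingers":1}]'
python3 -m handwheel '[{"dx":0,"dy":-0.0015,"dz":0,"rx":0,"ry":0,"rz":0,"fingers":1},{"dx":0,"dy":-0.0005,"dz":0,"rx":0,"ry":0,"rz":0,"fingers":1},{"dx":0,"dy":0,"dz":0,"rx":0,"ry":0,"rz":0,"fingers":1}]'
python3 rel.py >o; tail -3 o
python3 - <<'E'
import cv2
b=cv2.imread("pics/side3.png")[270:400,330:500]; cv2.imwrite("pics/c5.png",cv2.resize(b,(680,520),interpolation=cv2.INTER_CUBIC))
E
```

```text
time: 16.73
eef_pos: [0.5488, -0.0406, 0.1107]
tcp_rot: [-0.046, 0.706, 0.048, 0.705]
contact_force: [-0.2, 5.5, -0.6]
opening: 0.134
time: 17.1
eef_pos: [0.5489, -0.0413, 0.1107]
tcp_rot: [-0.044, 0.706, 0.049, 0.705]
contact_force: [-0.0, 9.3, 0.7]
opening: 0.132
tcp rel 8.657909230181751e-05 -0.1105679456684976 0.11073785889936177 [0.03247203 8.94681727 0.6992807 ]
side latch y(rail) [-0.091  -0.0792 -0.0294] z [0.0796 0.1024 0.1044] tip z [0.0848 0.0961 0.1039]
scene latch y(rail) [-0.0918 -0.0765 -0.029 ] z [0.0815 0.1019 0.105 ] tip z [0.0874 0.0971 0.1047]
```

View pics/c5.png

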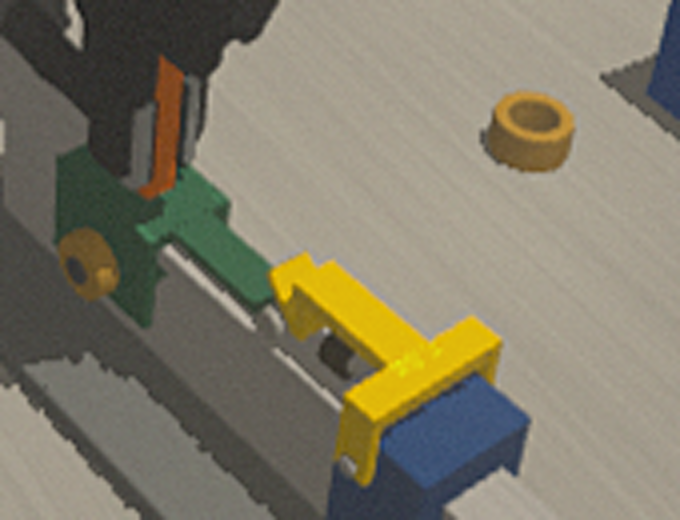

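The bar (end at ~(268,318)) now bears on the latch nose at ~(290,310), ~9 N without the latch lifting yet. Check the nose profile before pushing further.

```bash
cat > prof.py <<'E'
from rel import M,ux,uy
from rail import *
for n in("side","scene"):
  p=shoot(n); Q,u,v=cloud(p); x=(Q[:,:2]-M)@ux; y=(Q[:,:2]-M)@uy+.15; z=Q[:,2]
  hsv=cv2.cvtColor(p["img"],cv2.COLOR_RGB2HSV)[v,u]
  k=(hsv[:,0]>20)&(hsv[:,0]<34)&(hsv[:,1]>150)&(abs(x)<.03)&(z>.076)&(z<.125)&(y<-.02)&(y>-.06)
  for a in np.arange(.078,.112,.003):
    m=k&(z>=a)&(z<a+.003)
    if m.sum()>1: print(n,"latch z",a.round(3),m.sum(),"y",y[m].min().round(4),y[m].max().round(4),"x",x[m].min().round(4),x[m].max().round(4))
  b=(hsv[:,1]<70)&(abs(x)<.03)&(z>.078)&(z<.1)&(y<-.01)&(y>-.05)
  if b.sum()>3: print(n,"bar x",pr(x[b]) if 0 else np.percentile(x[b],[2,50,98]).round(4),"y",np.percentile(y[b],[2,50,98]).round(4),"z",np.percentile(z[b],[2,50,98]).round(4),b.sum())
E
python3 prof.py | tail -24; grep -A3 side o
```

```text
head x [-0.0185 -0.0057  0.008 ] fin/tcp
tcp rel 8.052193621329575e-05 -0.11057016905702993 0.1107449168055398 [-0.24878424  9.21283149 -0.04166987]
side latch y(rail) [-0.091  -0.0792 -0.0294] z [0.0797 0.1024 0.1047] tip z [0.0841 0.0963 0.1045]
scene latch y(rail) [-0.0914 -0.0773 -0.0295] z [0.0814 0.1019 0.1054] tip z [0.0877 0.0972 0.105 ]
side latch z 0.081 5 y -0.0444 -0.0403 x -0.0081 0.0002
side latch z 0.084 12 y -0.045 -0.0373 x -0.009 0.0005
side latch z 0.087 22 y -0.0585 -0.0321 x -0.009 -0.0018
side latch z 0.09 24 y -0.0451 -0.0326 x -0.0092 -0.0045
side latch z 0.093 32 y -0.0449 -0.0278 x -0.0095 0.0069
side latch z 0.096 55 y -0.0591 -0.0277 x -0.009 0.0066
side latch z 0.099 26 y -0.0595 -0.0292 x -0.0091 0.0074
side latch z 0.102 178 y -0.0599 -0.0384 x -0.0098 0.0076
side latch z 0.105 3 y -0.0504 -0.0436 x -0.0052 0.0046
side bar x [-0.0131 -0.0108  0.0074] y [-0.0388 -0.0322 -0.0109] z [0.078  0.0823 0.0884] 75
scene latch z 0.078 2 y -0.0532 -0.0531 x -0.0014 -0.0005
scene latch z 0.084 4 y -0.047 -0.0419 x -0.003 0.0091
scene latch z 0.087 10 y -0.0542 -0.0398 x -0.0039 0.0099
scene latch z 0.09 13 y -0.0541 -0.0342 x -0.0023 0.0103
scene latch z 0.093 6 y -0.0447 -0.0298 x 0.0016 0.0114
scene latch z 0.096 17 y -0.0587 -0.0281 x -0.0018 0.0104
scene latch z 0.099 24 y -0.0598 -0.0395 x -0.0053 0.0101
scene latch z 0.102 45 y -0.0595 -0.0398 x -0.0057 0.0102
scene latch z 0.105 4 y -0.0552 -0.0471 x -0.0043 0.0051
scene bar x [-0.0093  0.0078  0.0137] y [-0.0376 -0.0304 -0.0117] z [0.0787 0.0823 0.0876] 60
side latch y(rail) [-0.091  -0.0792 -0.0294] z [0.0796 0.1024 0.1044] tip z [0.0848 0.0961 0.1039]
scene latch y(rail) [-0.0918 -0.0765 -0.029 ] z [0.0815 0.1019 0.105 ] tip z [0.0874 0.0971 0.1047]
```

```bash
python3 -m handwheel '[{"dx":-0.0006,"dy":0,"dz":0,"rx":0,"ry":0,"rz":0,"fingers":1},{"dx":0,"dy":0,"dz":0,"rx":0,"ry":0,"rz":0,"fingers":1}]'
python3 -m handwheel '[{"dx":0,"dy":-0.001,"dz":0,"rx":0,"ry":0,"rz":0,"fingers":1},{"dx":0,"dy":0,"dz":0,"rx":0,"ry":0,"rz":0,"fingers":1}]'
python3 prof.py | grep -E "tcp rel|side latch z|bar"
```

```text
time: 17.85
eef_pos: [0.5487, -0.0417, 0.1108]
tcp_rot: [-0.045, 0.706, 0.049, 0.705]
contact_force: [-0.2, 7.4, -2.5]
opening: 0.135
time: 18.1
eef_pos: [0.5487, -0.0423, 0.1108]
tcp_rot: [-0.044, 0.706, 0.049, 0.705]
contact_force: [-1.3, 8.8, -1.6]
opening: 0.133
tcp rel -0.00027321080322491726 -0.11157272069438268 0.11074462273690754 [-0.33973771 10.52985397 -1.37965239]
side latch z 0.081 3 y -0.0441 -0.0273 x -0.0079 -0.0021
side latch z 0.084 13 y -0.0443 -0.0373 x -0.009 0.001
side latch z 0.087 24 y -0.0599 -0.0364 x -0.0094 -0.0021
side latch z 0.09 23 y -0.045 -0.0327 x -0.0097 -0.002
side latch z 0.093 25 y -0.0448 -0.0307 x -0.0096 0.0052
side latch z 0.096 51 y -0.0589 -0.028 x -0.0093 0.0074
side latch z 0.099 41 y -0.0593 -0.0291 x -0.0094 0.0041
side latch z 0.102 165 y -0.06 -0.039 x -0.0091 0.0075
side latch z 0.105 16 y -0.0554 -0.0412 x -0.0083 0.002
side bar x [-0.0132 -0.0104  0.0054] y [-0.0398 -0.0332 -0.0116] z [0.0787 0.0825 0.0883] 79
scene bar x [-0.0092  0.0074  0.0144] y [-0.0395 -0.0317 -0.011 ] z [0.0783 0.0817 0.0881] 64
```

```bash
python3 -m handwheel '[{"dx":-0.0006,"dy":-0.001,"dz":0,"rx":0,"ry":0,"rz":0,"fingers":1},{"dx":0,"dy":0,"dz":0,"rx":0,"ry":0,"rz":0,"fingers":1}]'
python3 -m handwheel '[{"dx":0,"dy":-0.001,"dz":0,"rx":0,"ry":0,"rz":0,"fingers":1},{"dx":0,"dy":0,"dz":0,"rx":0,"ry":0,"rz":0,"fingers":1}]'
python3 prof.py | grep -E "tcp rel|side latch z|bar|  fin|tongue"
```

```text
time: 18.65
eef_pos: [0.5485, -0.0434, 0.1108]
tcp_rot: [-0.045, 0.707, 0.049, 0.705]
contact_force: [-1.3, 7.5, -3.6]
opening: 0.136
time: 18.9
eef_pos: [0.5484, -0.044, 0.1108]
tcp_rot: [-0.044, 0.707, 0.049, 0.704]
contact_force: [-0.2, 8.7, -1.8]
opening: 0.134
tcp rel -0.0007156883111322726 -0.11320358137029535 0.11081767653309113 [-1.32168345  9.28238942 -3.01234082]
side latch z 0.084 8 y -0.0444 -0.0394 x -0.0088 0.0006
side latch z 0.087 15 y -0.045 -0.0364 x -0.0085 -0.0025
side latch z 0.09 24 y -0.046 -0.0358 x -0.0093 -0.0021
side latch z 0.093 20 y -0.0455 -0.0327 x -0.0095 -0.004
side latch z 0.096 44 y -0.0585 -0.0304 x -0.0097 0.0083
side latch z 0.099 51 y -0.0577 -0.0291 x -0.0093 0.0061
side latch z 0.102 102 y -0.0599 -0.0394 x -0.0095 0.008
side latch z 0.105 85 y -0.0599 -0.0403 x -0.0096 0.0067
side bar x [-0.0141 -0.01    0.0057] y [-0.0413 -0.0337 -0.011 ] z [0.0792 0.0819 0.088 ] 90
scene bar x [-0.0098  0.0065  0.013 ] y [-0.0399 -0.0333 -0.0122] z [0.0783 0.0819 0.0871] 65
```

```bash
python3 -m handwheel '[{"dx":-0.0004,"dy":-0.001,"dz":0.0006,"rx":0,"ry":0,"rz":0,"fingers":1},{"dx":0,"dy":-0.001,"dz":0,"rx":0,"ry":0,"rz":0,"fingers":1},{"dx":0,"dy":0,"dz":0,"rx":0,"ry":0,"rz":0,"fingers":1}]'
python3 -m handwheel '[{"dx":0,"dy":-0.001,"dz":0,"rx":0,"ry":0,"rz":0,"fingers":1},{"dx":0,"dy":-0.001,"dz":0,"rx":0,"ry":0,"rz":0,"fingers":1},{"dx":0,"dy":0,"dz":0,"rx":0,"ry":0,"rz":0,"fingers":1}]'
python3 prof.py | grep -E "tcp rel|side latch z|bar|  fin|tongue"
```

```text
time: 19.58
eef_pos: [0.5498, -0.0484, 0.1114]
tcp_rot: [-0.047, 0.706, 0.047, 0.705]
contact_force: [-0.8, 2.4, -3.9]
opening: 0.139
time: 19.95
eef_pos: [0.5508, -0.0511, 0.1123]
tcp_rot: [-0.047, 0.706, 0.047, 0.705]
contact_force: [-1.8, 1.0, -4.8]
opening: 0.132
tcp rel 0.0006911975873962525 -0.12051457091737129 0.11227266281871001 [-0.17984338  2.05867785 -4.86800492]
side latch z 0.087 2 y -0.0452 -0.0448 x 0.0007 0.0021
side latch z 0.09 10 y -0.0459 -0.0421 x -0.009 -0.0022
side latch z 0.093 19 y -0.0472 -0.0377 x -0.0089 -0.0015
side latch z 0.096 19 y -0.0474 -0.035 x -0.009 -0.0042
side latch z 0.099 26 y -0.0569 -0.0334 x -0.0095 0.0052
side latch z 0.102 51 y -0.0594 -0.0332 x -0.0092 0.0067
side latch z 0.105 85 y -0.0597 -0.0316 x -0.0094 0.0076
side latch z 0.108 120 y -0.0595 -0.0333 x -0.0093 0.0074
side latch z 0.111 7 y -0.0473 -0.0439 x -0.0087 0.0052
side bar x [-0.0125 -0.0075  0.0068] y [-0.0492 -0.0408 -0.0128] z [0.0792 0.0837 0.0896] 136
scene bar x [-0.0084  0.0084  0.0148] y [-0.0481 -0.0398 -0.0119] z [0.0786 0.0835 0.0892] 72
```

```bash
python3 -m handwheel '[{"dx":0.0012,"dy":-0.001,"dz":-0.0003,"rx":0,"ry":0,"rz":0,"fingers":1},{"dx":0,"dy":-0.001,"dz":0,"rx":0,"ry":0,"rz":0,"fingers":1},{"dx":0,"dy":0,"dz":0,"rx":0,"ry":0,"rz":0,"fingers":1}]'
python3 -m handwheel '[{"dx":0,"dy":-0.001,"dz":0,"rx":0,"ry":0,"rz":0,"fingers":1},{"dx":0,"dy":0,"dz":0,"rx":0,"ry":0,"rz":0,"fingers":1}]'
python3 -m handwheel '[{"dx":0,"dy":-0.001,"dz":0,"rx":0,"ry":0,"rz":0,"fingers":1},{"dx":0,"dy":0,"dz":0,"rx":0,"ry":0,"rz":0,"fingers":1}]'
python3 prof.py | grep -E "tcp rel|side latch (y|z 0.1)|bar|  fin|tongue"
```

```text
time: 20.62
eef_pos: [0.551, -0.053, 0.1111]
tcp_rot: [-0.047, 0.705, 0.047, 0.706]
contact_force: [0.5, 1.2, -5.3]
opening: 0.132
time: 20.88
eef_pos: [0.551, -0.0537, 0.1112]
tcp_rot: [-0.047, 0.705, 0.047, 0.706]
contact_force: [0.4, 2.5, -5.3]
opening: 0.138
time: 21.12
eef_pos: [0.5512, -0.0547, 0.1112]
tcp_rot: [-0.047, 0.705, 0.047, 0.706]
contact_force: [-0.2, 4.0, -3.2]
opening: 0.14
tcp rel 0.0005538431304904633 -0.12417228788958028 0.1111657005709532 [ 0.35687856  3.20873508 -4.61740145]
side latch y(rail) [-0.0932 -0.0807 -0.0314] z [0.0798 0.1029 0.1085] tip z [0.0814 0.1008 0.108 ]
side latch z 0.102 59 y -0.0586 -0.0303 x -0.0091 0.0064
side latch z 0.105 137 y -0.0599 -0.0313 x -0.0093 0.0072
side latch z 0.108 32 y -0.0575 -0.0419 x -0.0089 0.0058
side bar x [-0.0123 -0.0074  0.0065] y [-0.0496 -0.035  -0.0118] z [0.0785 0.0822 0.0889] 117
scene bar x [-0.0074  0.0092  0.0133] y [-0.0497 -0.0349 -0.0112] z [0.0782 0.0814 0.0891] 54
```

```bash
python3 -m handwheel '[{"dx":0,"dy":-0.001,"dz":0,"rx":0,"ry":0,"rz":0,"fingers":1},{"dx":0,"dy":0,"dz":0,"rx":0,"ry":0,"rz":0,"fingers":1}]'
python3 -m handwheel '[{"dx":0,"dy":-0.001,"dz":0,"rx":0,"ry":0,"rz":0,"fingers":1},{"dx":0,"dy":0,"dz":0,"rx":0,"ry":0,"rz":0,"fingers":1}]'
python3 prof.py | grep -E "tcp rel|side latch (y|z 0.1)|bar"
```

```text
time: 21.68
eef_pos: [0.5513, -0.0559, 0.1111]
tcp_rot: [-0.047, 0.706, 0.047, 0.706]
contact_force: [-1.0, 5.6, -4.7]
opening: 0.132
time: 21.92
eef_pos: [0.5514, -0.0564, 0.1113]
tcp_rot: [-0.046, 0.706, 0.047, 0.706]
contact_force: [-0.1, 6.2, -3.5]
opening: 0.135
tcp rel 0.0005374312544244428 -0.12587682227957345 0.1112568155584002 [ 0.7162227   6.46908324 -2.77426896]
side latch y(rail) [-0.0908 -0.0792 -0.0288] z [0.0795 0.1023 0.1046] tip z [0.0824 0.0956 0.1038]
side latch z 0.102 168 y -0.0598 -0.0389 x -0.0094 0.0076
side latch z 0.105 2 y -0.0523 -0.0409 x -0.0043 0.0011
side bar x [-0.0122 -0.0077  0.007 ] y [-0.0498 -0.0318 -0.0118] z [0.0786 0.082  0.0889] 82
scene bar x [-0.0075  0.0093  0.0138] y [-0.0499 -0.0303 -0.0109] z [0.0782 0.0808 0.0887] 46
```

```bash
python3 -m handwheel '[{"dx":0.0006,"dy":-0.0008,"dz":0,"rx":0,"ry":0,"rz":0,"fingers":1},{"dx":0.0004,"dy":0,"dz":0,"rx":0,"ry":0,"rz":0,"fingers":1},{"dx":0,"dy":0,"dz":0,"rx":0,"ry":0,"rz":0,"fingers":1}]'
python3 -m handwheel '[{"dx":0,"dy":0.001,"dz":0,"rx":0,"ry":0,"rz":0,"fingers":1},{"dx":0,"dy":0.001,"dz":0,"rx":0,"ry":0,"rz":0,"fingers":1},{"dx":0,"dy":0,"dz":0,"rx":0,"ry":0,"rz":0,"fingers":1}]'
python3 prof.py | grep -E "tcp rel|side latch (y|z 0.1)|bar"
python3 - <<'E'
import cv2
b=cv2.imread("pics/side3.png")[270:400,330:500]; cv2.imwrite("pics/c6.png",cv2.resize(b,(680,520),interpolation=cv2.INTER_CUBIC))
E
```

```text
time: 22.6
eef_pos: [0.5516, -0.057, 0.111]
tcp_rot: [-0.046, 0.706, 0.047, 0.706]
contact_force: [-1.4, 6.9, -0.4]
opening: 0.131
time: 22.98
eef_pos: [0.5515, -0.0561, 0.1107]
tcp_rot: [-0.047, 0.705, 0.047, 0.706]
contact_force: [-1.2, 3.2, -0.1]
opening: 0.129
tcp rel 0.0007287213922490602 -0.12564413162799745 0.11070181791759293 [-1.25647238  2.27979591  0.16086704]
side latch y(rail) [-0.0908 -0.0793 -0.0291] z [0.08   0.1023 0.1044] tip z [0.0818 0.0957 0.1039]
side latch z 0.102 164 y -0.0598 -0.038 x -0.0091 0.0076
side bar x [-0.0119 -0.0076  0.0074] y [-0.0497 -0.033  -0.0125] z [0.0783 0.0818 0.0888] 80
scene bar x [-0.0067  0.0096  0.0145] y [-0.0495 -0.0317 -0.0121] z [0.0783 0.0815 0.0892] 40
```

View pics/c6.png

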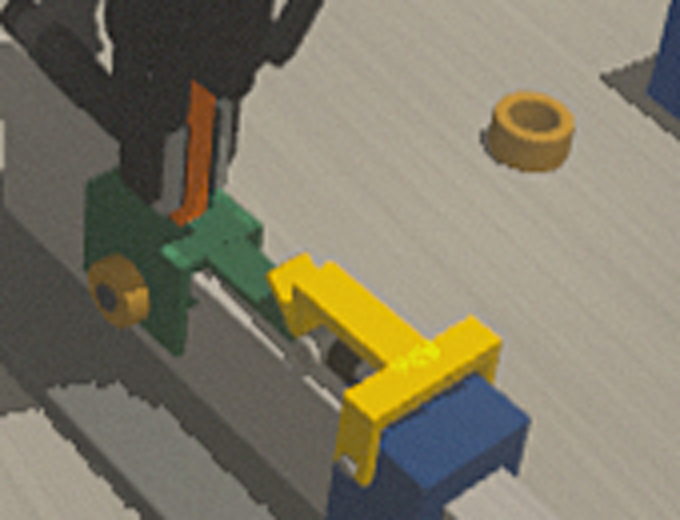

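The bar (310,345) now sits behind the yellow nose against the buffer, with the latch down. Unload, then release and withdraw straight up.

```bash
python3 -m handwheel '[{"dx":0,"dy":0.0008,"dz":0,"rx":0,"ry":0,"rz":0,"fingers":1},{"dx":0,"dy":0,"dz":0,"rx":0,"ry":0,"rz":0,"fingers":1}]'
python3 -m handwheel '[{"dx":0,"dy":0,"dz":0,"rx":0,"ry":0,"rz":0,"fingers":0.5},{"dx":0,"dy":0,"dz":0,"rx":0,"ry":0,"rz":0,"fingers":0.3},{"dx":0,"dy":0,"dz":0,"rx":0,"ry":0,"rz":0,"fingers":0.3},{"dx":0,"dy":0,"dz":0,"rx":0,"ry":0,"rz":0,"fingers":0.3},{"dx":-0.01,"dy":0,"dz":0,"rx":0,"ry":0,"rz":0,"fingers":0.3},{"dx":-0.03,"dy":0,"dz":0,"rx":0,"ry":0,"rz":0,"fingers":0.3},{"dx":-0.04,"dy":0,"dz":0,"rx":0,"ry":0,"rz":0,"fingers":0.3},{"dx":-0.04,"dy":0,"dz":0,"rx":0,"ry":0,"rz":0,"fingers":0.3},{"dx":-0.03,"dy":0,"dz":0,"rx":0,"ry":0,"rz":0,"fingers":0.3},{"dx":0,"dy":0,"dz":0,"rx":0,"ry":0,"rz":0,"fingers":0.3}]'
sed -i 's/(abs(x)<.012)&(y>-.05)&(y<.12)/(abs(x)<.012)\&(y>-.17)\&(y<.12)/; s/(abs(x)<.05)&(y>-.05)/(abs(x)<.05)\&(y>-.22)/' rel.py
python3 prof.py | grep -E "tcp rel|side latch (y|z 0.1)|bar|  fin|green"
python3 - <<'E'
import cv2
b=cv2.imread("pics/side3.png")[230:400,290:500]; cv2.imwrite("pics/c7.png",cv2.resize(b,(700,567),interpolation=cv2.INTER_CUBIC))
E
```

```text
time: 23.52
eef_pos: [0.5516, -0.056, 0.1106]
tcp_rot: [-0.048, 0.705, 0.046, 0.706]
contact_force: [-0.9, -4.3, 0.7]
opening: 0.133
time: 24.78
eef_pos: [0.5528, -0.0552, 0.2644]
tcp_rot: [-0.048, 0.703, 0.046, 0.708]
contact_force: [0.8, -0.7, 0.5]
opening: 0.344
scene green x [-0.0118  0.0146  0.0212] y [-0.1836 -0.1292 -0.1015] z [0.0468 0.0801 0.0837]
  fin x [-0.0026  0.007   0.01  ] y [-0.1342 -0.1231 -0.1148] z [0.0856 0.113  0.1324] 226
side green x [-0.0223 -0.006   0.0156] y [-0.1713 -0.1387 -0.1016] z [0.0791 0.0813 0.4293]
  fin x [-0.0067 -0.0048  0.0053] y [-0.135  -0.1292 -0.1151] z [0.0854 0.1132 0.1321] 519
tcp rel 0.00023078704275614407 -0.12416691782521827 0.2598951122074417 [ 0.23613733 -0.86150666 -0.83626569]
side latch y(rail) [-0.0909 -0.0793 -0.029 ] z [0.0796 0.1024 0.1045] tip z [0.0843 0.0956 0.1035]
side latch z 0.102 165 y -0.0599 -0.0379 x -0.0097 0.0075
side bar x [-0.0123 -0.0077  0.0076] y [-0.0499 -0.0304 -0.0118] z [0.0783 0.0815 0.0891] 79
scene bar x [-0.0069  0.0097  0.0149] y [-0.0496 -0.0311 -0.0111] z [0.0783 0.0812 0.09  ] 45
```

View pics/c7.png

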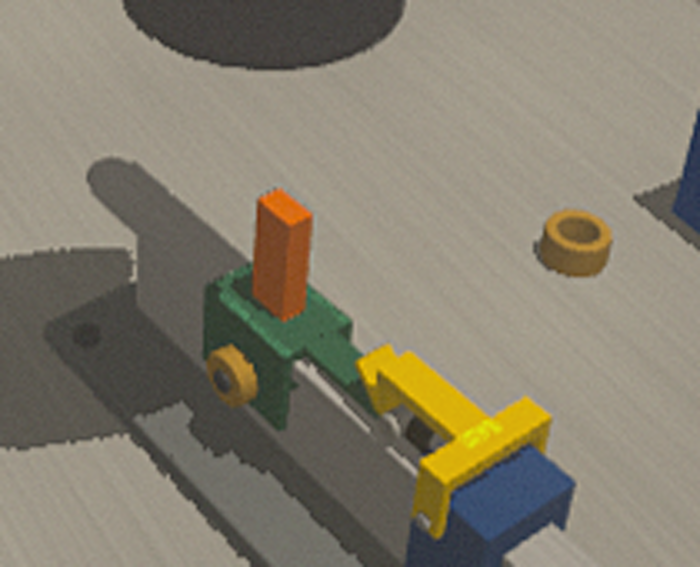

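Released: the fin stands at rail y ≈ 25 mm, upright. The bar is behind the latch at (395,430), and the gripper is clear. It held against a 4 N tug.

```bash
python3 -c "
from plant import *
print(get_state()['time']); print(sign_off())"
```

```text
25.075
the job is handed in; nothing more can be done
None
```

I put the hanger on the rail tongue first, slid it along until the latch dropped behind the catch bar, let go and handed the job in at about 25 s. The sign-off gives no verdict.

**Last checks:**
- **Latch:** it reads fully down, the same height as before the slide (top at 104.5 mm). Before release it held against a backward pull of about 4 N.
- **Hanger:** after release the fin centre is at about 25 mm along the rail and within roughly 1 mm of its centreline. It stands upright at resting height.
- **Buffer:** I did not measure its travel directly. The push when the latch dropped was about 6.5 N, which fits about 3.3 mm of compression. The highest push after that was about 7 N, well under the 15 N limit.
- **Robot:** the gripper is about 15 cm above the hanger, touching nothing.
- **Other things on the shelf:** I never touched them as far as I could tell, but I did not re-measure their positions at the end.

**What disagreed:**
- **Push to lift the latch:** the wrist showed up to about 10.5 N, against the 2 to 5 N expected. I put this down to the hanger rubbing on the rail as it tipped slightly. It dropped after I raised the tool about half a millimetre. I did not measure the contact force between hanger and rail itself.
- **Cameras:** the scene and side cameras differed by 1 to 2.5 mm on the rail's sideways position. I used the hanger's position relative to the rail in each picture instead.

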